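Unbolt the keep-fresh box and hold its lid half open

ROBOT

A 6-joint arm with a two-finger parallel gripper is mounted at the origin on a cart in front of the work surface, level with it; the furniture and walls round the work are solid. World frame = base frame: x ahead of the robot, y to its left, z up, the work surface at z = 0. Lengths are in m, angles in rad, forces in N, time in s.
With the tool pointing down it reaches from about 0.4 to 0.825 m from the base axis. Payload 7 kg.
Tool frame: the origin (TCP) lies at the centre of the arm's flange, where the gripper is bolted on; the fingertips stand 178 mm ahead of it and the grasp point (between the pads) lies 159 mm ahead of it (bot.grasp_offset is the distance from the TCP to the grasp point, in m); z points along the fingers, y is the direction in which the jaws open and shut (so a half turn about z gives the same grasp; the last joint's range is limited). The gripper opens to 88 mm and grips with 3 to 60 N. Pads are 19 mm wide; open, the fingers measure 130 mm over their backs; the gripper's body (78 mm by 193 mm) begins 47 mm behind the grasp point.
Start: joints at [1.449, 0.359, 0.012, 0, -1.224, -0.288], TCP at [0.269, 0.619, 0.405] pointing down, gripper open.
Joint ranges: [-3.07, 3.07], [-1.43, 2.12], [-1.02, 1.25], [-3.03, 1.67], [-3.05, -0], [-3.03, 3.03]. Speed limits (rad/s): [2.39, 2.39, 3.01, 3.14, 3.14, 3.14].

INTERFACE

Orientations are given as a rotation vector (axis times angle).
In Python, from plant import bot gives the robot as it stands.
- The arm moves only by the tool servo_tool, never from a script. Its argument "steps" is a list of rows, each a list of 3 entries, a list of its own where there are three numbers: the shift along the tool's x, y, z in cm, then the turn about the tool's z in degrees, then the finger opening in cm, from 0 to 8.76. In form: [[[x, y, z], turn, grip], ...]. A call has 1 to 20 rows; each row shifts and turns the pose as measured when the row begins, along the tool's axes as they then stand; what a row does not reach is not made up. A row lasts 1/10 s, in which the tool goes at most 50 mm and 8.59 degrees, less where a joint would pass 70% of its speed; a pose out of reach is approached as far as the arm can. A call with a gripper value outside its range is refused whole. The fingers move at their own pace and stop on an object; "force" is the grip in N (left out, the last holds). Time passes only in rows, so rows that do not move let the fingers close. It gives the time, the measured TCP pose, the force and the opening at its end, in the units of the state.
- bot.read_state(): the state, without advancing time (a new reading comes with each control period).
- bot.snapshot(name): name is "scene" or "top"; returns (picture, depth): 400x640x3 uint8, blue, green, red; 400x640 float32, m along the optical axis (not along the pixel's ray), 0 where there is no reading.
- bot.camera_model(name): a dict with "fov_y" (degrees; the focal length in pixels is half the picture's height over the tangent of half this angle, whatever the lens; pixels are square), "cx", "cy" (the principal point, pixels), "k1" (the pictures are not rectified: a ray, as slopes to the right and down, at radius r is drawn at 1 + k1 r^2 times it, then the intrinsics apply), "pose" (4x4, takes a point from camera to world coordinates). Camera axes: x right, y up, looking along -z (the intrinsics and any distortion apply to the point x, -y, -z); pixel columns grow to the right and rows downward; lengths in m; the calibration is good to about 2 mm. A picture is of the moment at which its call begins. camera_model takes no time and is no camera call.
- bot.close_job(): hands the job in, once; it reports no verdict.
Trained networks look in the newest picture that a camera, given by its name, has taken for a name from the list of things; names that differ only in an ending like _2 or _b are one class to them, and where a whole thing is asked for, a point or a joint stands for the part that bears it (a point fixed in the world has none). Each returns a list of dicts, best first, with "confidence" (0 to 1); they miss things now and then, are a little off and sometimes report something else, mostly with a low value. They report only what shows in the picture. A call takes as long as a camera call.
- bot.masks_of(camera, label): "pixels" (400x640 bool, what is visible of it) and "uv" ([column, row] in pixels, amid what is visible of it).
- bot.place_of(camera, label): "uv" ([column, row] in pixels: a listed point, or the origin of a listed thing).
The state is a dict: "time_s": time; "joints": joint angles; "joint_velocities": joint speeds; "joint_efforts": joint torques, N m; "ee_pos": TCP position; "orientation": TCP orientation; "ft_force": force on the tool from outside, world axes, zero at the start; "torque": the same for the moment, N m; "width": finger opening in m.
Only numpy, scipy, OpenCV 4.12 (cv2) and the standard library are available. Lean on these libraries where they do the work, as an engineer would, in place of code of your own. Each camera call takes 0.05 s, during which the arm holds its last target. There are 200 camera calls.

TASK

The keep-fresh box with the rolls is bolted shut: turn the handwheel on its lid anticlockwise (seen from above) by its red knob, a full turn and a little more, all the way to its stop. Then lift the lid by the bar at its front to 45 degrees and keep holding it there, so that a colleague can take a roll: the lid falls shut if let go, so the program finishes while still holding it at that angle. Leave the rolls in the box and do not shift the salt shaker or the price holder.

Things in the scene. Friction and masses are not known exactly. Their poses are not given: they have to be found in the camera images.
- keepbox: Fixed blue metal box with open top, 140 (x) x 190 (y) x 85 mm high, walls 5 mm, standing on the table behind the cake plates. Origin: centre of its underside. Its own x points from its front (bar side, towards the robot) to its back (hinge side), y to its left, z up. On each outer side wall, 25 mm in front of the box's centre, a dark bracket stands up to 112 mm above the table and reaches 26 mm out from the wall.
- keepbox_lid (a joint): Angle of the lid in rad: 0 shut (as at the start), growing as its front edge rises, 0.785 = 45 degrees, end stop 1.45. The lid is 140 x 184 x 8 mm, white frame with a grey glass pane, with all it carries 0.56 kg; nothing but the robot keeps it up.
- handwheel (a joint): Turn of the handwheel in rad, growing anticlockwise seen from above. It starts between 0 and 0.5 (bolts out) and has a hard stop at 7.1 (bolts in). The lid is locked by two bolts until about 6.2 rad. The wheel stays where it is left; friction about 0.06 N m, that is about 2 N at the knob.
- lid_bar (a point): Middle of the round black bar at the front of the lid: diameter 10 mm, 100 mm long, parallel to the box's y axis, 45 mm in front of the lid's front edge and joined to it by an arm at each end (about 38 mm clear between bar and lid). It lies 185 mm from the hinge axis, about 90 mm above the table when shut; free space below it.
- lid_hinge (a point): Middle of the lid's hinge axis, at the top of the box's back edge, 89.5 mm above the table. The axis is parallel to the box's y axis.
- wheel_centre (a point): Point on the handwheel's axis, at the height of the wheel's upper face (114 mm above the table when the lid is shut). The black wheel, 84 mm in diameter and 8 mm thick, lies flat above the lid, and turns with the lid when that rises; its axis is square to the lid.
- knob_mid (a point): Middle of the red upright knob on the wheel: 18 mm in diameter, 34 mm tall, from 1 mm above the wheel's upper face upwards, 32 mm from the wheel's axis. It spins freely about its own upright axis, so it can be led round in a circle without turning the hand. When the handwheel reads 0 it is at the wheel's +x side (the box's back).
- roll_1_mid (a point): Middle of a round filled roll, 83 x 81 x 40 mm, lying loose in the right half of the box.
- roll_2_mid (a point): Middle of a round filled roll, 83 x 80 x 36 mm, lying loose in the left half of the box.
- salt_mid (a point): Middle of the salt shaker (bystander), glass with a metal cap, 44 mm in diameter, 90 mm tall, standing loose to the left of the box.
- price_mid (a point): Middle of the price holder (bystander), a small black card in a wooden block, 22 x 62 x 58 mm, standing loose in front of the box between two cake plates.

How it is judged:
By the outcome, as a careful person would: the job done as asked, in the order asked, and still so for the second after the job is handed in, while the arm keeps its last pose, push and grip.
It also fails if it takes over 64 s, if anything falls off the work surface, if the arm or the gripper's body presses on something with over 40 N, if the wrist force passes 120 N, or if a joint passes its speed limit or range.

## Working session

There is one attempt and no reset: what is moved stays moved. The work goes in short steps, Python scripts to look and compute and a tool call to move; the robot and the scene stay as the last step left them, time stands still between calls to the robot, and variables do not carry over. Pictures are saved under pics/ and viewed, about 8 in all and at most 12, crops included, and the job is handed in when it is done.

Besides the shell and the picture viewer there is one more tool, called after "Call:" in YAML: its name, and indented under it one key for each argument. servo_tool: Moves the arm, as the interface text tells. Its arguments: {"type":"object","properties":{"steps":{"type":"array","items":{"type":"array"}},"force":{"type":"number"}},"required":["steps"]}

```bash
ls; mkdir -p pics; cat > h.py <<'E'
import numpy as np, cv2
from plant import bot
from scipy.spatial.transform import Rotation as R
def ray_pt(cam, uv, depth=None, z=None):
    m=bot.camera_model(cam); f=200/np.tan(np.radians(m['fov_y'])/2)
    d=np.array([(uv[0]-m['cx'])/f,(uv[1]-m['cy'])/f]); s=d.copy()
    for _ in range(20): s=d/(1+m['k1']*(s@s))
    P=np.array(m['pose']); c=np.array([s[0],-s[1],-1.])
    w=P[:3,:3]@c; o=P[:3,3]
    t=depth if depth is not None else (z-o[2])/w[2]
    return o+t*w
E
python3 - <<'E'
from h import *
for c in ['scene','top']:
    p,d=bot.snapshot(c); cv2.imwrite(f'pics/{c}0.png',p); np.save(f'{c}0.npy',d)
    m=bot.camera_model(c); print(c,np.round(m['pose'],3).tolist(),m['fov_y'],m['k1'])
    for l,z in [('wheel_centre',.114),('knob_mid',.132),('lid_bar',.09),('lid_hinge',.0895),('keepbox',0),('salt_mid',.045),('price_mid',.029)]:
        for r in bot.place_of(c,l)[:2]:
            print(l,np.round(r['uv'],1),round(r['confidence'],2),np.round(ray_pt(c,r['uv'],z=z),4))
print(bot.read_state())
E
```

```text
pics
scene [[-0.671, 0.566, -0.479, 0.187], [-0.742, -0.508, 0.437, 0.553], [0.004, 0.649, 0.761, 0.752], [0.0, 0.0, 0.0, 1.0]] 51.08213537479489 0.03237847098268942
wheel_centre [351.6 148.8] 0.64 [0.657  0.0216 0.114 ]
lid_bar [387.4 180.5] 0.97 [0.5505 0.016  0.09  ]
lid_hinge [319.6 140.3] 0.72 [0.7471 0.0368 0.0895]
keepbox [340.3 179.1] 0.66 [0.6812 0.0264 0.    ]
salt_mid [246.2 252.5] 0.78 [0.6314 0.3413 0.045 ]
price_mid [360.9 266.7] 0.6 [0.4597 0.1853 0.029 ]
top [[-0.004, 0.981, -0.194, 0.432], [-1.0, -0.002, 0.011, 0.207], [0.01, 0.194, 0.981, 0.928], [0.0, 0.0, 0.0, 1.0]] 48.98007529923795 -0.10214792515344365
wheel_centre [404.1 170. ] 0.77 [0.6517 0.0377 0.114 ]
knob_mid [400.7 158.4] 0.68 [0.6696 0.0469 0.132 ]
lid_bar [410.9 218.1] 0.92 [0.5615 0.0233 0.09  ]
keepbox [394.3 174.2] 0.92 [0.6728 0.036  0.    ]
salt_mid [248.8 184.5] 0.68 [0.6396 0.3466 0.045 ]
price_mid [327.8 272.7] 0.58 [0.4595 0.184  0.029 ]
{'time_s': 0.8, 'joints': array([ 1.44907445e+00,  3.58560986e-01,  1.18649192e-02,  1.26241262e-05,
       -1.22408256e+00, -2.88092423e-01]), 'joint_velocities': array([ 0.00065453,  0.00134654,  0.00164304, -0.00091776, -0.00160226,
       -0.00147783]), 'joint_efforts': array([ 1.95147710e-03, -5.82285118e+01,  2.93300521e+01,  7.00260937e+00,
        1.28101587e-02, -1.09201898e-05]), 'ee_pos': array([0.26895973, 0.61906105, 0.40467347]), 'orientation': array([-3.07585330e+00,  6.39229113e-01, -1.62759283e-05]), 'ft_force': array([-0.24082195,  0.05676462,  0.32132065]), 'torque': array([ 0.02436925,  0.00048676, -0.01046575]), 'width': 0.08782680900959926}
```

```bash
python3 - <<'E'
import cv2
a=cv2.imread('pics/top0.png'); b=cv2.imread('pics/scene0.png')
cv2.imwrite('pics/t1.png',cv2.resize(a[90:330,180:500],None,fx=2.5,fy=2.5,interpolation=cv2.INTER_CUBIC))
E
```

```text
(no output)
```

View pics/t1.png

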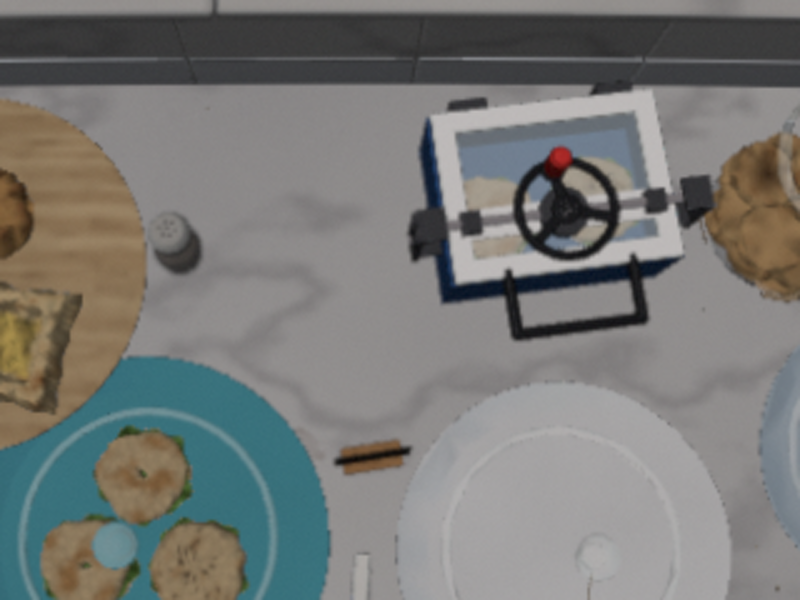

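View pics/scene0.png

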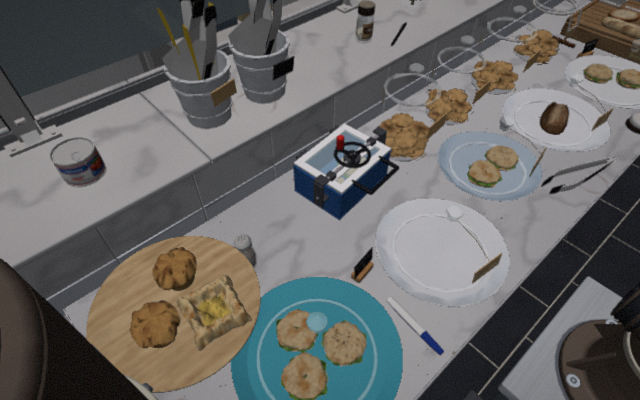

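The top crop shows the wheel at about (566,208), the knob top at (560,158) and bar ends at (517,333) and (645,318). The scene view shows a raised ledge behind the box. Next I fit the box pose from depth.

```bash
python3 - <<'E'
from h import *
px=lambda u,v:(180+u/2.5,90+v/2.5)
for n,u,v,z in [('wheel',566,208,.114),('knobtop',560,156,.149),('barL',517,333,.09),('barR',645,318,.09),('lidBL',435,118,.0935),('lidBR',650,95,.0935),('lidFL',450,287,.0935),('lidFR',680,255,.0935)]:
    print(n,np.round(ray_pt('top',px(u,v),z=z),4))
# heights behind the box and around
d=np.load('top0.npy')
for u,v in [(540,20),(540,60),(540,75),(300,40),(770,220),(750,150),(790,170),(566,208),(470,160)]:
    a,b=px(u,v); print((u,v),np.round(ray_pt('top',(a,b),depth=d[int(b),int(a)]),3))
# wheel: points at z ~ .114 from both cams' depth; red pixels
for c in ['top','scene']:
    p=cv2.imread(f'pics/{c}0.png').astype(int); d=np.load(f'{c}0.npy')
    m=(p[...,2]>110)&(p[...,1]<60)&(p[...,0]<60)
    pts=np.array([ray_pt(c,(u,v),depth=d[v,u]) for v,u in np.argwhere(m) if d[v,u]>0])
    pts=pts[(abs(pts[:,0]-.66)<.08)&(abs(pts[:,1]-.03)<.1)]
    if len(pts): print(c,'red',len(pts),pts.mean(0).round(4),pts.max(0).round(3),pts.min(0).round(3))
    for l in ['handwheel','lid_bar','keepbox']:
        r=bot.masks_of(c,l)
        if r:
            mk=r[0]['pixels']; q=np.array([ray_pt(c,(u,v),depth=d[v,u]) for v,u in np.argwhere(mk) if d[v,u]>0])
            if l=='handwheel': q=q[abs(q[:,2]-.114)<.006]; 
            print(c,l,round(r[0]['confidence'],2),len(q),np.median(q,0).round(4),q.min(0).round(3),q.max(0).round(3))
            if l=='handwheel':
                A=np.c_[2*q[:,:2],np.ones(len(q))]
                (e,_,_)=cv2.fitEllipse(q[:,:2].astype(np.float32)),0,0
                h=cv2.convexHull(q[:,:2].astype(np.float32)); print('circ',cv2.minEnclosingCircle(h),e)
E
```

```text
wheel [0.6453 0.0335 0.114 ]
knobtop [0.6761 0.0437 0.149 ]
barL [0.5517 0.0708 0.09  ]
barR [ 0.5631 -0.0303  0.09  ]
lidBL [0.7251 0.1314 0.0935]
lidBR [ 0.7457 -0.0444  0.0935]
lidFL [0.5874 0.1224 0.0935]
lidFR [ 0.6126 -0.0602  0.0935]
(540, 20) [0.802 0.046 0.111]
(540, 60) [0.801 0.033 0.032]
(540, 75) [ 0.8    0.027 -0.002]
(300, 40) [0.801 0.241 0.072]
(770, 220) [ 0.65  -0.15   0.058]
(750, 150) [ 0.712 -0.139  0.056]
(790, 170) [ 0.695 -0.173  0.054]
(566, 208) [0.645 0.034 0.117]
(470, 160) [0.69  0.104 0.093]
top red 50 [0.6766 0.0443 0.1478] [0.683 0.051 0.151] [0.669 0.038 0.143]
top handwheel 0.55 553 [0.6384 0.0318 0.1129] [ 0.605 -0.008  0.109] [0.686 0.075 0.119]
circ ((0.6457447409629822, 0.03332516551017761), 0.04232722148299217) ((0.642598032951355, 0.03143959492444992), (0.07057386636734009, 0.07411644607782364), 23.977764129638672)Traceback (most recent call last):
  File "<stdin>", line 19, in <module>
  File "h.py", line 5, in ray_pt
    m=bot.camera_model(cam); f=200/np.tan(np.radians(m['fov_y'])/2)
ValueError: time passes only in moves, steps and waits
```

Call:
servo_tool:
  steps:
    - [[0,0,0],-7.5,8.7]
    - [[0,0,0],-7.5,8.7]
    - [[0,0,0],-7.5,8]
    - [[0,0,0],-7.5,6]
    - [[1.9,3.4,0],0,4]
    - [[1.9,3.4,0],0,4]
    - [[1.9,3.4,0],0,4]
    - [[1.9,3.4,0],0,4]
    - [[1.9,3.4,0],0,4]
    - [[1.9,3.4,0],0,4]
    - [[1.9,3.4,0],0,4]
    - [[1.9,3.4,0],0,4]
    - [[1.9,3.4,0],0,4]
    - [[1.9,3.4,0],0,4]
    - [[1.9,3.4,0],0,4]
    - [[1.9,3.4,0],0,4]
    - [[1.9,3.4,0],0,4]
    - [[1.9,3.4,0],0,4]
    - [[0,0,0],0,4]

```text
time_s: 2.8
ee_pos: [0.6085, 0.1679, 0.4057]
orientation: [-3.132, -0.222, -0.006]
ft_force: [0.4, 0.7, 0.5]
width: 0.0401
```

```bash
cat >> h.py <<'E'
def st():
    s=bot.read_state(); Rm=R.from_rotvec(s['orientation']).as_matrix()
    print('t',round(s['time_s'],2),'tcp',np.round(s['ee_pos'],4),'yaw_x',round(np.arctan2(Rm[1,0],Rm[0,0]),4),'tilt',np.round(Rm[:,2],4),'F',np.round(s['ft_force'],1),'w',round(s['width'],4),'j',np.round(s['joints'],2))
    return s,Rm
def to(target,Rm,s):
    print('tool cm',np.round(100*Rm.T@(np.array(target)-s['ee_pos']),2))
E
python3 -c "
from h import *
s,Rm=st(); to([.6766,.0443,.36],Rm,s)"
```

```text
t 2.8 tcp [0.6085 0.1679 0.4057] yaw_x 0.1416 tilt [ 0.0035  0.0023 -1.    ] F [0.4 0.7 0.5] w 0.0401 j [ 0.58  0.29 -0.09  0.   -1.19  1.13]
tool cm [ 4.98 13.21  4.56]
```

Call:
servo_tool:
  steps:
    - [[1.3,3.3,0.5],1,4]
    - [[1.3,3.3,0.5],0.5,4]
    - [[1.3,3.3,0.5],0,4]
    - [[1.2,3.4,0.5],0,4]
    - [[0,0,0.5],0,4]
    - [[0,0,0],0,4]

```text
time_s: 3.4
ee_pos: [0.6784, 0.0374, 0.3796]
orientation: [-3.134, -0.178, -0.007]
ft_force: [0.7, 0.3, -0.4]
width: 0.04
```

```bash
python3 -c "
from h import *
s,Rm=st(); to([.6766,.0443,.296],Rm,s)
p,d=bot.snapshot('top'); cv2.imwrite('pics/top1.png',p); cv2.imwrite('pics/t2.png',cv2.resize(p[90:260,300:500],None,fx=3,fy=3))"
```

```text
t 3.4 tcp [0.6784 0.0374 0.3796] yaw_x 0.1134 tilt [ 0.0042  0.0031 -1.    ] F [ 0.7  0.3 -0.4] w 0.04 j [ 0.34  0.38 -0.01 -0.   -1.17  1.34]
tool cm [-0.14 -0.68  8.36]
```

View pics/t2.png

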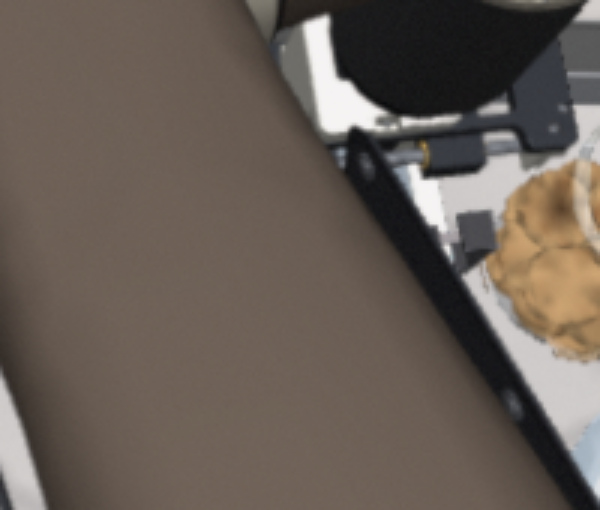

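The arm blocks the top view, so I correct by the measured pose and descend.

Call:
servo_tool:
  steps:
    - [[-0.1,-0.7,1],0,4]
    - [[0,0,1.5],0,4]
    - [[0,0,0],0,4]

```text
time_s: 3.75
ee_pos: [0.6756, 0.0483, 0.3549]
orientation: [-3.133, -0.183, -0.011]
ft_force: [-0.8, 0.2, 0.1]
width: 0.0398
```

```bash
python3 -c "
from h import *
s,Rm=st(); to([.6766,.0443,.297],Rm,s)
p,d=bot.snapshot('scene'); cv2.imwrite('pics/t3.png',cv2.resize(p[60:230,250:450],None,fx=4,fy=3.5))"
```

```text
t 3.75 tcp [0.6756 0.0483 0.3549] yaw_x 0.1167 tilt [ 0.0066  0.0041 -1.    ] F [-0.8  0.2  0.1] w 0.0398 j [ 0.36  0.39 -0.05 -0.   -1.12  1.33]
tool cm [0.01 0.43 5.79]
```

View pics/t3.png

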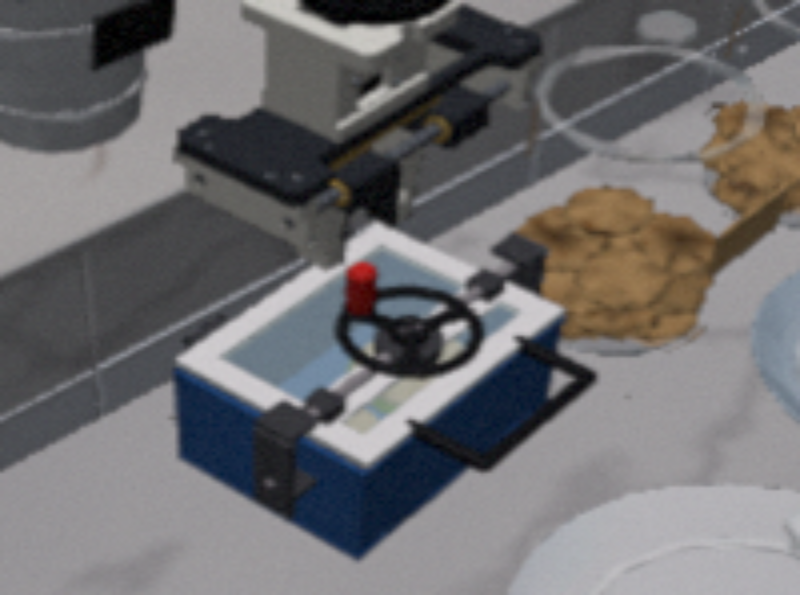

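Call:
servo_tool:
  steps:
    - [[0,0.4,2],0,4]
    - [[0,0,2],0,4]
    - [[0,0,0],0,4]

```text
time_s: 4.1
ee_pos: [0.6769, 0.0478, 0.3186]
orientation: [-3.131, -0.19, -0.021]
ft_force: [-0.0, 0.3, -0.3]
width: 0.0399
```

```bash
cat >> h.py <<'E'
def gp(target=None):
    s,Rm=st(); g=s['ee_pos']+.159*Rm[:,2]; print('grasp',g.round(4))
    if target is not None: print('tool cm',np.round(100*Rm.T@(np.array(target)-g),2))
    return s,Rm,g
E
python3 -c "
from h import *
gp([.6766,.0443,.138])"
```

```text
t 4.1 tcp [0.6769 0.0478 0.3186] yaw_x 0.1213 tilt [ 0.013   0.0051 -0.9999] F [-0.   0.3 -0.3] w 0.0399 j [ 0.36  0.42 -0.1  -0.   -1.04  1.34]
grasp [0.6789 0.0486 0.1596]
tool cm [-0.31  0.4   2.16]
```

Call:
servo_tool:
  steps:
    - [[-0.3,0.5,1.2],0,4]
    - [[-0.1,0.2,1.0],0,4]
    - [[0,0,0],0,4]

```text
time_s: 4.4
ee_pos: [0.6743, 0.0412, 0.2979]
orientation: [-3.131, -0.193, -0.026]
ft_force: [-0.4, 0.2, 0.4]
width: 0.0401
```

```bash
python3 -c "
from h import *
gp([.6766,.0443,.138])"
```

```text
t 4.4 tcp [0.6743 0.0412 0.2979] yaw_x 0.1232 tilt [ 0.0163  0.0057 -0.9999] F [-0.4  0.2  0.4] w 0.0401 j [ 0.35  0.43 -0.13  0.   -0.99  1.34]
grasp [0.6769 0.0421 0.1389]
tool cm [ 0.   -0.22  0.09]
```

Call:
servo_tool:
  steps:
    - [[0,-0.2,0],0,2.5]
    - [[0,0,0],0,1.5]
    - [[0,0,0],0,1.5]
    - [[0,0,0],0,1.5]
    - [[0,0,0],0,1.5]
  force: 20

```text
time_s: 4.9
ee_pos: [0.6743, 0.0428, 0.2993]
orientation: [-3.131, -0.193, -0.028]
ft_force: [1.3, 1.3, -1.6]
width: 0.0178
```

```bash
cat >> h.py <<'E'
C=np.array([.6457,.0333])
def plan(n,step,r=.032,C=C):
    # rows: tool xy cm for n chords of 'step' rad anticlockwise, constant orientation
    s,Rm,g=gp(); v=g[:2]-C; a=np.arctan2(v[1],v[0]); print('angle',round(a,3),'r',round(np.hypot(*v),4))
    p=g[:2]
    for i in range(n):
        a+=step; q=C+r*np.array([np.cos(a),np.sin(a)])
        print(np.round(100*Rm.T@np.array([*(q-p),0]),2)[:2].tolist(),end=' '); p=q
    print()
E
python3 -c "
from h import *
plan(8,.3)"
```

```text
t 4.9 tcp [0.6743 0.0428 0.2993] yaw_x 0.1228 tilt [ 0.0177  0.0054 -0.9998] F [ 1.3  1.3 -1.6] w 0.0178 j [ 0.35  0.43 -0.13  0.   -0.99  1.34]
grasp [0.6771 0.0437 0.1403]
angle 0.319 r 0.0331
[-0.43, -0.88] [-0.58, -0.76] [-0.78, -0.56] [-0.91, -0.3] [-0.96, -0.02] [-0.92, 0.26] [-0.8, 0.52] [-0.61, 0.73]
```

Call:
servo_tool:
  steps:
    - [[-0.4,-0.9,0],0,1.5]
    - [[-0.6,-0.8,0],0,1.5]
    - [[-0.8,-0.6,0],0,1.5]
    - [[-0.9,-0.3,0],0,1.5]

```text
time_s: 5.3
ee_pos: [0.6433, 0.0637, 0.2992]
orientation: [3.134, 0.191, 0.025]
ft_force: [3.3, -13.7, -1.8]
width: 0.0174
```

```bash
python3 -c "
from h import *
plan(8,.35)"
```

```text
t 5.3 tcp [0.6433 0.0637 0.2992] yaw_x 0.1219 tilt [ 1.610e-02 -2.000e-04 -9.999e-01] F [  3.3 -13.7  -1.8] w 0.0174 j [ 0.4   0.39 -0.2   0.01 -0.97  1.29]
grasp [0.6458 0.0637 0.1402]
angle 1.567 r 0.0304
[-1.09, -0.11] [-1.03, 0.43] [-0.82, 0.76] [-0.51, 0.99] [-0.13, 1.11] [0.25, 1.09] [0.61, 0.93] [0.89, 0.67]
```

Call:
servo_tool:
  steps:
    - [[-1.1,-0.1,0],0,1.5]
    - [[-1.0,0.4,0],0,1.5]
    - [[-0.8,0.75,0],0,1.5]
    - [[-0.5,1.0,0],0,1.5]

```text
time_s: 5.7
ee_pos: [0.612, 0.0384, 0.2993]
orientation: [3.131, 0.195, 0.038]
ft_force: [6.9, 1.8, -6.5]
width: 0.0177
```

```bash
python3 -c "
from h import *
plan(8,.35)"
```

```text
t 5.7 tcp [0.612  0.0384 0.2993] yaw_x 0.1244 tilt [ 0.0243 -0.0032 -0.9997] F [ 6.9  1.8 -6.5] w 0.0177 j [ 0.38  0.34 -0.28  0.02 -0.93  1.3 ]
grasp [0.6159 0.0379 0.1404]
angle 2.989 r 0.0302
[-0.29, 1.06] [0.27, 1.08] [0.63, 0.92] [0.9, 0.65] [1.07, 0.3] [1.11, -0.09] [1.01, -0.46] [0.79, -0.78]
```

Call:
servo_tool:
  steps:
    - [[-0.25,1.05,0],0,1.5]
    - [[0.25,1.05,0],0,1.5]
    - [[0.6,0.9,0],0,1.5]
    - [[0.9,0.65,0],0,1.5]
    - [[1.05,0.3,0],0,1.5]

```text
time_s: 6.2
ee_pos: [0.6387, 0.0005, 0.2993]
orientation: [3.131, 0.196, 0.023]
ft_force: [-3.0, -2.9, 0.6]
width: 0.0175
```

```bash
python3 -c "
from h import *
plan(8,.35)"
```

```text
t 6.2 tcp [6.387e-01 5.000e-04 2.993e-01] yaw_x 0.1249 tilt [ 0.0151 -0.0034 -0.9999] F [-3.  -2.9  0.6] w 0.0175 j [ 0.31  0.38 -0.22  0.01 -0.96  1.38]
grasp [ 0.6411 -0.      0.1404]
angle -1.709 r 0.0336
[1.15, -0.06] [1.08, -0.29] [0.91, -0.64] [0.64, -0.91] [0.29, -1.08] [-0.1, -1.11] [-0.48, -1.01] [-0.79, -0.78]
```

Call:
servo_tool:
  steps:
    - [[1.1,-0.1,0],0,1.5]
    - [[1.05,-0.3,0],0,1.5]
    - [[0.9,-0.65,0],0,1.5]
    - [[0.65,-0.9,0],0,1.5]

```text
time_s: 6.6
ee_pos: [0.6748, 0.0191, 0.2994]
orientation: [3.125, 0.189, 0.013]
ft_force: [-0.3, -2.5, -1.4]
width: 0.0174
```

```bash
python3 -c "
from h import *
plan(6,.3,C=C+[0,-.0015])"
```

```text
t 6.6 tcp [0.6748 0.0191 0.2994] yaw_x 0.1209 tilt [ 0.009  -0.0101 -0.9999] F [-0.3 -2.5 -1.4] w 0.0174 j [ 0.32  0.43 -0.13  0.01 -1.    1.36]
grasp [0.6763 0.0175 0.1404]
angle -0.438 r 0.0338
[0.23, -0.97] [0.1, -0.95] [-0.18, -0.94] [-0.45, -0.84] [-0.68, -0.67] [-0.85, -0.44]
```

Call:
servo_tool:
  steps:
    - [[0.2,-0.95,0],0,1.5]
    - [[0.1,-0.95,0],0,1.5]
    - [[-0.2,-0.9,0],0,1.5]
    - [[-0.4,-0.8,0],0,1.5]

```text
time_s: 7.0
ee_pos: [0.6687, 0.0565, 0.2991]
orientation: [3.123, 0.189, 0.012]
ft_force: [-4.2, -8.8, 3.0]
width: 0.0179
```

```bash
python3 -c "
from h import *
plan(6,.12,C=C+[0,-.0015])"
```

```text
t 7.0 tcp [0.6687 0.0565 0.2991] yaw_x 0.1211 tilt [ 0.0084 -0.0127 -0.9999] F [-4.2 -8.8  3. ] w 0.0179 j [ 0.38  0.43 -0.14  0.02 -1.    1.3 ]
grasp [0.6701 0.0545 0.1401]
angle 0.751 r 0.0333
[-0.35, -0.22] [-0.28, -0.26] [-0.31, -0.23] [-0.33, -0.19] [-0.35, -0.15] [-0.37, -0.11]
```

Now small pushes into the stop.

Call:
servo_tool:
  steps:
    - [[-0.3,-0.25,0],0,1.5]
    - [[-0.3,-0.25,0],0,1.5]
    - [[-0.3,-0.25,0],0,1.5]
    - [[-0.3,-0.2,0],0,1.5]

```text
time_s: 7.4
ee_pos: [0.6598, 0.0612, 0.2994]
orientation: [3.113, 0.193, 0.031]
ft_force: [16.5, -14.8, -12.7]
width: 0.0173
```

```bash
python3 -c "
from h import *
plan(6,.12,C=C+[0,-.0015])"
```

```text
t 7.4 tcp [0.6598 0.0612 0.2994] yaw_x 0.1239 tilt [ 0.0212 -0.0217 -0.9995] F [ 16.5 -14.8 -12.7] w 0.0173 j [ 0.39  0.41 -0.17  0.03 -0.97  1.28]
grasp [0.6631 0.0577 0.1405]
angle 0.979 r 0.0312
[-0.25, -0.29] [-0.33, -0.2] [-0.35, -0.15] [-0.37, -0.11] [-0.38, -0.07] [-0.38, -0.02]
```

Call:
servo_tool:
  steps:
    - [[-0.25,-0.2,0],0,1.5]
    - [[0,0,0],0,1.5]

```text
time_s: 7.6
ee_pos: [0.6594, 0.061, 0.299]
orientation: [3.11, 0.192, 0.04]
ft_force: [-2.5, -1.6, -0.1]
width: 0.0176
```

```bash
python3 -c "
from h import *
plan(1,.12,C=C+[0,-.0015])"
```

```text
t 7.6 tcp [0.6594 0.061  0.299 ] yaw_x 0.1234 tilt [ 0.0275 -0.024  -0.9993] F [-2.5 -1.6 -0.1] w 0.0176 j [ 0.4   0.41 -0.18  0.04 -0.96  1.28]
grasp [0.6638 0.0572 0.1401]
angle 0.952 r 0.0312
[-0.24, -0.3]
```

Call:
servo_tool:
  steps:
    - [[0,0,0],0,3]
    - [[0,0,0],0,4]
    - [[0,0,0],0,4]
    - [[0,0,-2],0,4]
    - [[0,0,-3],0,4]
    - [[0,0,-3],0,4]
    - [[0,0,0],8,4]
    - [[0,0,0],8,4]
    - [[0,0,0],8,4]
    - [[0,0,0],8,4]
    - [[0,0,0],8,4]
    - [[0,0,0],8,4]
    - [[0,0,0],8,4]
    - [[0,0,0],8,4]
    - [[0,0,0],8,4]
    - [[0,0,0],8,4]
    - [[0,0,0],8,4]
    - [[0,0,0],0,3]

```text
time_s: 9.4
ee_pos: [0.6548, 0.0756, 0.3883]
orientation: [-2.323, 2.086, -0.056]
ft_force: [-0.8, 0.5, 0.4]
width: 0.0367
```

```bash
python3 -c "
from h import *
gp([.5574,.0203,.18]); p,d=bot.snapshot('scene'); cv2.imwrite('pics/t4.png',cv2.resize(p[60:230,250:450],None,fx=4,fy=3.5))
for l,z in [('lid_bar',.09),('knob_mid',.132),('wheel_centre',.114)]:
  for r in bot.place_of('scene',l)[:1]: print(l,r['confidence'],ray_pt('scene',r['uv'],z=z).round(4))"
```

```text
t 9.4 tcp [0.6548 0.0756 0.3883] yaw_x -1.4635 tilt [ 0.0395 -0.0102 -0.9992] F [-0.8  0.5  0.4] w 0.0367 j [ 0.42  0.33 -0.08  0.03 -1.13 -0.32]
grasp [0.6611 0.0739 0.2294]
tool cm [ 4.15 11.07  4.58]
lid_bar 0.59 [0.5489 0.0161 0.09  ]
knob_mid 0.73 [0.4219 0.2326 0.132 ]
wheel_centre 0.88 [0.6487 0.0252 0.114 ]
```

View pics/t4.png

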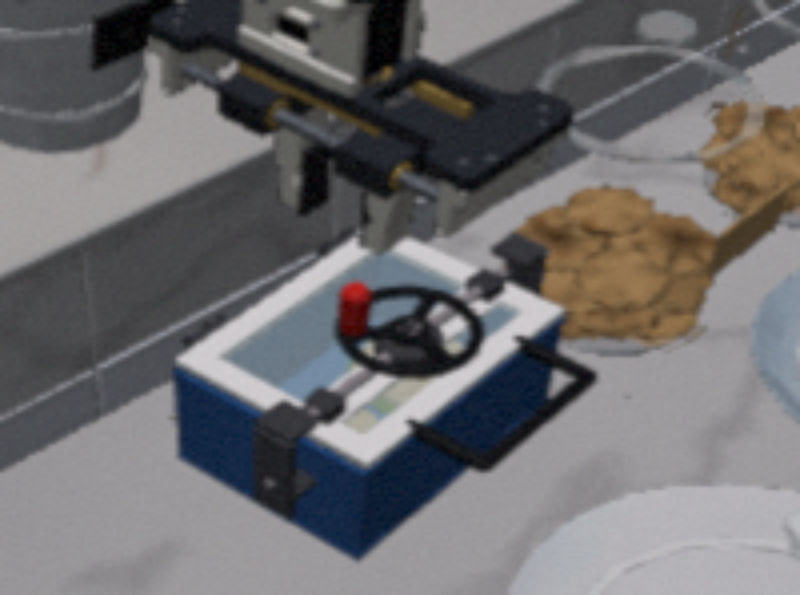

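The knob is now at back-left, where the stop should leave it, and the lid is still shut. The bar ends are at crop (488,462) and (592,375). I check the bar position from this camera and move over it.

```bash
python3 -c "
from h import *
for u in [(372,192),(398,167.1)]: print(ray_pt('scene',u,z=.094).round(4))"
```

```text
[0.5476 0.0686 0.094 ]
[ 0.5601 -0.0292  0.094 ]
```

Call:
servo_tool:
  steps:
    - [[1,2.8,0],0,2.6]
    - [[1,2.8,0],0,2.6]
    - [[1,2.8,0],0,2.6]
    - [[1,2.8,1],0,2.6]
    - [[0,0,1],0,2.6]
    - [[0,0,0],0,2.6]

```text
time_s: 10.2
ee_pos: [0.5457, 0.0209, 0.3633]
orientation: [-2.345, 2.061, -0.057]
ft_force: [0.2, 0.9, 0.7]
width: 0.0262
```

```bash
python3 -c "
from h import *
gp([.5574,.0203,.17])"
```

```text
t 10.2 tcp [0.5457 0.0209 0.3633] yaw_x -1.4425 tilt [ 0.0401 -0.01   -0.9991] F [0.2 0.9 0.7] w 0.0262 j [ 0.41  0.17 -0.36  0.03 -1.01 -0.29]
grasp [0.5521 0.0193 0.2045]
tool cm [-0.08 -0.41  3.46]
```

Call:
servo_tool:
  steps:
    - [[1.4,-0.6,0],0,2.6]
    - [[0.3,0,2],0,2.6]
    - [[0,0,2],0,2.6]
    - [[0,0,0],0,2.6]

```text
time_s: 10.6
ee_pos: [0.559, 0.0052, 0.3251]
orientation: [-2.35, 2.051, -0.062]
ft_force: [-0.5, -0.6, -0.9]
width: 0.026
```

```bash
python3 -c "
from h import *
gp([.5575,.005,.097])
p,d=bot.snapshot('scene'); cv2.imwrite('pics/t5.png',cv2.resize(p[60:230,250:450],None,fx=4,fy=3.5))"
```

```text
t 10.6 tcp [0.559  0.0052 0.3251] yaw_x -1.4357 tilt [ 0.0443 -0.0095 -0.999 ] F [-0.5 -0.6 -0.9] w 0.026 j [ 0.37  0.22 -0.39  0.03 -0.92 -0.25]
grasp [0.5661 0.0037 0.1663]
tool cm [-0.35  1.13  6.88]
```

View pics/t5.png

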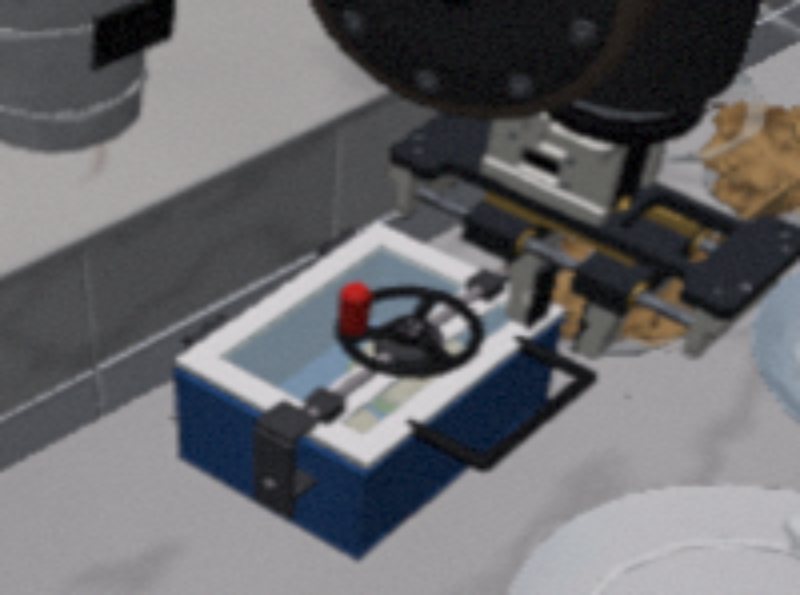

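Call:
servo_tool:
  steps:
    - [[-0.1,1.0,0.5],0,2.6]
    - [[0,0.4,1.8],0,2.6]
    - [[0,0,0],0,2.6]

```text
time_s: 10.95
ee_pos: [0.5468, 0.005, 0.3047]
orientation: [-2.349, 2.046, -0.067]
ft_force: [-0.1, -0.6, 0.5]
width: 0.0261
```

```bash
python3 -c "
from h import *
gp([.5575,.005,.097])"
```

```text
t 10.95 tcp [0.5468 0.005  0.3047] yaw_x -1.4335 tilt [ 0.0493 -0.0087 -0.9987] F [-0.1 -0.6  0.5] w 0.0261 j [ 0.38  0.22 -0.44  0.03 -0.86 -0.26]
grasp [0.5547 0.0037 0.1459]
tool cm [-0.17 -0.06  4.89]
```

Call:
servo_tool:
  steps:
    - [[0,-0.05,1.5],0,2.6]
    - [[0,0,1.2],0,2.6]
    - [[0,0,0],0,2.6]

```text
time_s: 11.25
ee_pos: [0.5493, 0.0056, 0.2804]
orientation: [-2.348, 2.041, -0.071]
ft_force: [-0.4, 0.3, 0.7]
width: 0.0258
```

```bash
python3 -c "
from h import *
gp([.5575,.005,.097])
p,d=bot.snapshot('scene'); cv2.imwrite('pics/t6.png',cv2.resize(p[90:210,310:430],None,fx=6,fy=5))"
```

```text
t 11.25 tcp [0.5493 0.0056 0.2804] yaw_x -1.4315 tilt [ 0.0538 -0.0078 -0.9985] F [-0.4  0.3  0.7] w 0.0258 j [ 0.38  0.25 -0.47  0.04 -0.8  -0.26]
grasp [0.5578 0.0043 0.1217]
tool cm [-0.11  0.15  2.46]
```

View pics/t6.png

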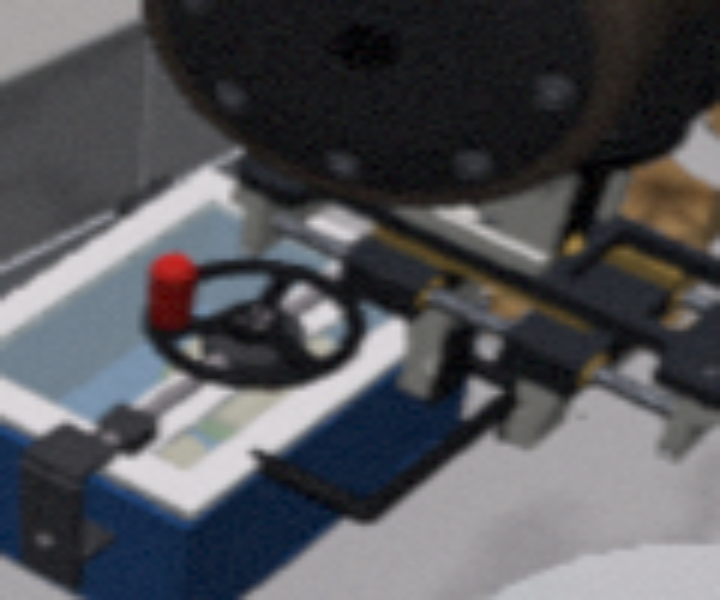

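The fingers straddle the bar (bar visible up to about (505,400), fingers at about x=425 and x=530). I descend the rest and close.

Call:
servo_tool:
  steps:
    - [[0,0.1,1.2],0,2.6]
    - [[0,0,1.3],0,2.6]
    - [[0,0,0],0,2.6]
    - [[0,0,0],0,0.6]
    - [[0,0,0],0,0.6]
    - [[0,0,0],0,0.6]
    - [[0,0,0],0,0.6]
  force: 25

```text
time_s: 12.0
ee_pos: [0.5504, 0.0055, 0.2574]
orientation: [-2.346, 2.039, -0.074]
ft_force: [1.7, -0.4, -3.2]
width: 0.0091
```

```bash
python3 -c "
from h import *
gp([.5575,.005,.097])"
```

```text
t 12.0 tcp [0.5504 0.0055 0.2574] yaw_x -1.4312 tilt [ 0.0574 -0.0069 -0.9983] F [ 1.7 -0.4 -3.2] w 0.0091 j [ 0.38  0.28 -0.49  0.04 -0.74 -0.27]
grasp [0.5595 0.0044 0.0986]
tool cm [-0.09  0.2   0.15]
```

```bash
cat >> h.py <<'E'
u=np.array([np.cos(.115),np.sin(.115),0])
H=np.array([.7418,.0412,.0895])
def lid(n,end,ahead=.1676,off=0.):
    s,Rm=st(); b=s['ee_pos']+ahead*Rm[:,2]; v=b-H
    h=-(v@u); a=np.arctan2(v[2]-off,h); print('bar',b.round(4),'theta deg',np.degrees(a).round(2),'r',np.hypot(h,v[2]).round(4))
    P=lambda t:np.array([*( -.185*np.cos(t)*u)[:2],.185*np.sin(t)])
    p=P(a)
    for t in np.linspace(a,end,n+1)[1:]:
        q=P(t); print(np.round(100*Rm.T@(q-p),2).tolist(),end=' '); p=q
    print()
E
python3 -c "
from h import *
lid(8,.785)"
```

```text
t 12.0 tcp [0.5504 0.0055 0.2574] yaw_x -1.4312 tilt [ 0.0574 -0.0069 -0.9983] F [ 1.7 -0.4 -3.2] w 0.0091 j [ 0.38  0.28 -0.49  0.04 -0.74 -0.27]
bar [0.56   0.0044 0.0901] theta deg 0.17 r 0.1848
[0.03, -0.19, -1.8] [0.03, -0.37, -1.77] [0.04, -0.54, -1.72] [0.04, -0.71, -1.66] [0.04, -0.86, -1.59] [0.05, -1.02, -1.49] [0.05, -1.16, -1.39] [0.05, -1.29, -1.27]
```

Call:
servo_tool:
  steps:
    - [[0,-0.1,-1],0,0.6]
    - [[0,-0.15,-1],0,0.6]
  force: 30

```text
time_s: 12.2
ee_pos: [0.5517, 0.0058, 0.2776]
orientation: [-2.347, 2.04, -0.073]
ft_force: [2.5, -1.7, -2.7]
width: 0.0092
```

```bash
python3 -c "
from h import *
lid(8,.785)"
```

```text
t 12.2 tcp [0.5517 0.0058 0.2776] yaw_x -1.4314 tilt [ 0.0559 -0.0076 -0.9984] F [ 2.5 -1.7 -2.7] w 0.0092 j [ 0.38  0.26 -0.47  0.04 -0.79 -0.26]
bar [0.561  0.0045 0.1103] theta deg 6.46 r 0.185
[0.03, -0.32, -1.52] [0.03, -0.45, -1.49] [0.03, -0.57, -1.44] [0.04, -0.69, -1.39] [0.04, -0.81, -1.33] [0.04, -0.91, -1.26] [0.04, -1.02, -1.17] [0.04, -1.11, -1.09]
```

The lid rises freely, with only about 3 N on the wrist, so I continue.

Call:
servo_tool:
  steps:
    - [[0,-0.3,-1.5],0,0.6]
    - [[0,-0.45,-1.5],0,0.6]
    - [[0,-0.55,-1.4],0,0.6]
    - [[0,-0.7,-1.4],0,0.6]

```text
time_s: 12.6
ee_pos: [0.5693, 0.0083, 0.3419]
orientation: [-2.346, 2.039, -0.078]
ft_force: [8.5, -3.0, -8.9]
width: 0.0087
```

```bash
python3 -c "
from h import *
lid(5,.785)"
```

```text
t 12.6 tcp [0.5693 0.0083 0.3419] yaw_x -1.4315 tilt [ 0.0591 -0.0083 -0.9982] F [ 8.5 -3.  -8.9] w 0.0087 j [ 0.37  0.22 -0.35  0.04 -0.95 -0.25]
bar [0.5792 0.0069 0.1746] theta deg 27.23 r 0.1861
[0.03, -0.61, -0.97] [0.03, -0.67, -0.93] [0.03, -0.73, -0.89] [0.03, -0.78, -0.84] [0.03, -0.83, -0.79]
```

Call:
servo_tool:
  steps:
    - [[0,-0.65,-0.95],0,0.6]
    - [[0,-0.75,-0.9],0,0.6]
    - [[0,-0.75,-0.9],0,0.6]
    - [[0,0,0],0,0.6]

```text
time_s: 13.0
ee_pos: [0.5897, 0.0109, 0.3754]
orientation: [-2.345, 2.04, -0.078]
ft_force: [-0.4, -1.3, -2.8]
width: 0.0091
```

```bash
cat >> h.py <<'E'
def look(name):
    p,d=bot.snapshot('scene'); cv2.imwrite(f'pics/{name}.png',cv2.resize(p[60:230,250:450],None,fx=4,fy=3.5))
    np.savez(name,p=p,d=d)
    r=bot.masks_of('scene','keepbox_lid')
    if r: np.save(name+'_m',r[0]['pixels']); print('mask',r[0]['confidence'],r[0]['pixels'].sum())
E
python3 -c "
from h import *
lid(3,.785); look('l1')"
```

```text
t 13.0 tcp [0.5897 0.0109 0.3754] yaw_x -1.4323 tilt [ 0.0593 -0.0086 -0.9982] F [-0.4 -1.3 -2.8] w 0.0091 j [ 0.36  0.22 -0.26  0.03 -1.03 -0.24]
bar [0.5997 0.0094 0.2081] theta deg 39.31 r 0.1872
[0.02, -0.42, -0.44] [0.02, -0.43, -0.43] [0.02, -0.45, -0.41] 
mask 0.61 1747
```

View pics/l1.png

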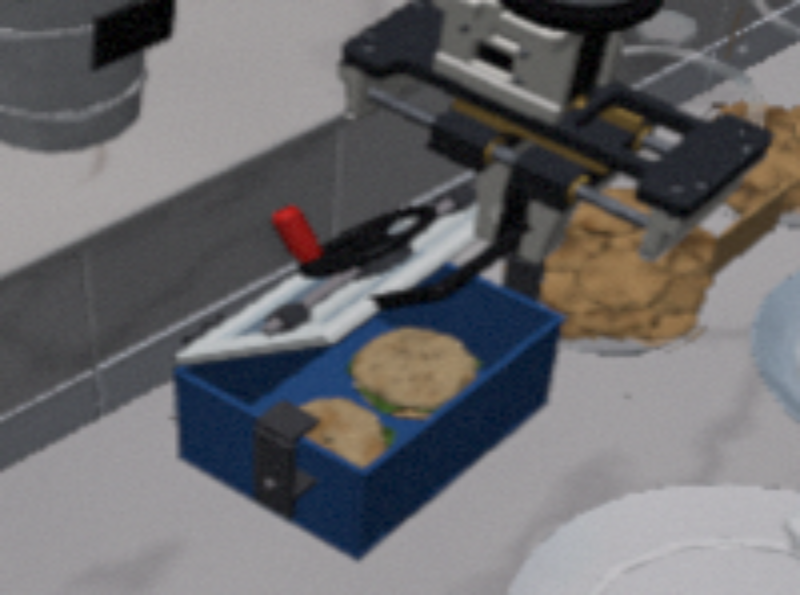

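The lid is up at about 39 degrees, the rolls are in the box, and the bar is held in the fingers near (510,230). I raise it the last bit and measure the angle by depth.

Call:
servo_tool:
  steps:
    - [[0,-0.5,-0.45],0,0.6]
    - [[0,-0.5,-0.45],0,0.6]
    - [[0,-0.5,-0.4],0,0.6]
    - [[0,0,0],0,0.6]

```text
time_s: 13.5
ee_pos: [0.6011, 0.0124, 0.3868]
orientation: [-2.352, 2.047, -0.068]
ft_force: [-0.8, -2.0, -3.0]
width: 0.0086
```

```bash
cat > fit.py <<'E'
from h import *
import sys
lid(2,.785); n=sys.argv[1]; look(n)
z=np.load(n+'.npz'); p=z['p'].astype(int); d=z['d']
Q=[];W=[]
for v in range(90,175):
    for uu in range(285,390):
        if d[v,uu]<=0: continue
        w=ray_pt('scene',(uu,v),depth=d[v,uu]); r=w-H; h=-(r@u); l=r@np.array([-u[1],u[0],0])
        if .01<h<.2 and abs(l)<.1 and r[2]>.005: Q.append([h,r[2],l]); W.append(p[v,uu].min())
Q=np.array(Q); W=np.array(W)
m=W>135; q=Q[m]; print('white',m.sum())
# plane z = a h + b l + c robust; and slope through hinge
for _ in range(6):
    A=np.c_[q[:,0],q[:,2],np.ones(len(q))]; c=np.linalg.lstsq(A,q[:,1],rcond=None)[0]; e=q[:,1]-A@c; q=q[abs(e)<max(.004,2*e.std())]
print('plane',c.round(4),'deg',np.degrees(np.arctan(c[0])).round(2),len(q),'rms',e.std().round(4))
print('via hinge (top face +4mm)',np.degrees(np.median(np.arctan2(q[:,1],q[:,0])-np.arcsin(.004/np.hypot(q[:,0],q[:,1])))).round(2))
E
python3 fit.py l2
```

```text
t 13.5 tcp [0.6011 0.0124 0.3868] yaw_x -1.4327 tilt [ 0.0483 -0.011  -0.9988] F [-0.8 -2.  -3. ] w 0.0086 j [ 0.35  0.24 -0.22  0.03 -1.08 -0.23]
bar [0.6092 0.0106 0.2195] theta deg 43.87 r 0.1875
[0.01, -0.13, -0.12] [0.01, -0.13, -0.12] 
mask 0.96 1611Traceback (most recent call last):
  File "fit.py", line 9, in <module>
    w=ray_pt('scene',(uu,v),depth=d[v,uu]); r=w-H; h=-(r@u); l=r@np.array([-u[1],u[0],0])
  File "h.py", line 5, in ray_pt
    m=bot.camera_model(cam); f=200/np.tan(np.radians(m['fov_y'])/2)
ValueError: time passes only in moves, steps and waits
```

```bash
sed -i "s/^def ray_pt/import functools\ncm=functools.lru_cache(bot.camera_model)\ndef ray_pt/; s/m=bot.camera_model(cam)/m=cm(cam)/" h.py; python3 fit.py l3
```

```text
t 13.6 tcp [0.6007 0.0124 0.3862] yaw_x -1.4329 tilt [ 0.0478 -0.0108 -0.9988] F [-4.  -2.6 -0.6] w 0.0088 j [ 0.35  0.24 -0.22  0.03 -1.08 -0.23]
bar [0.6087 0.0106 0.2188] theta deg 43.62 r 0.1875
[0.01, -0.16, -0.15] [0.01, -0.16, -0.15] 
mask 0.57 1591
white 482
plane [ 0.9257 -0.0064  0.004 ] deg 42.79 422 rms 0.0014
via hinge (top face +4mm) 42.18
```

Call:
servo_tool:
  steps:
    - [[0,-0.25,-0.25],0,0.6]
    - [[0,-0.2,-0.2],0,0.6]
    - [[0,0,0],0,0.6]

```text
time_s: 14.0
ee_pos: [0.605, 0.0129, 0.3907]
orientation: [-2.352, 2.047, -0.067]
ft_force: [-3.1, -1.5, -0.5]
width: 0.0088
```

```bash
python3 fit.py l4
```

```text
t 14.0 tcp [0.605  0.0129 0.3907] yaw_x -1.4328 tilt [ 0.0472 -0.0112 -0.9988] F [-3.1 -1.5 -0.5] w 0.0088 j [ 0.35  0.24 -0.2   0.03 -1.09 -0.23]
bar [0.6129 0.0111 0.2233] theta deg 45.5 r 0.1876
[-0.0, 0.06, 0.06] [-0.0, 0.06, 0.06] 
mask 0.57 1334
white 409
plane [ 0.9835 -0.0084  0.0046] deg 44.52 346 rms 0.0014
via hinge (top face +4mm) 44.13
```

View pics/l4.png

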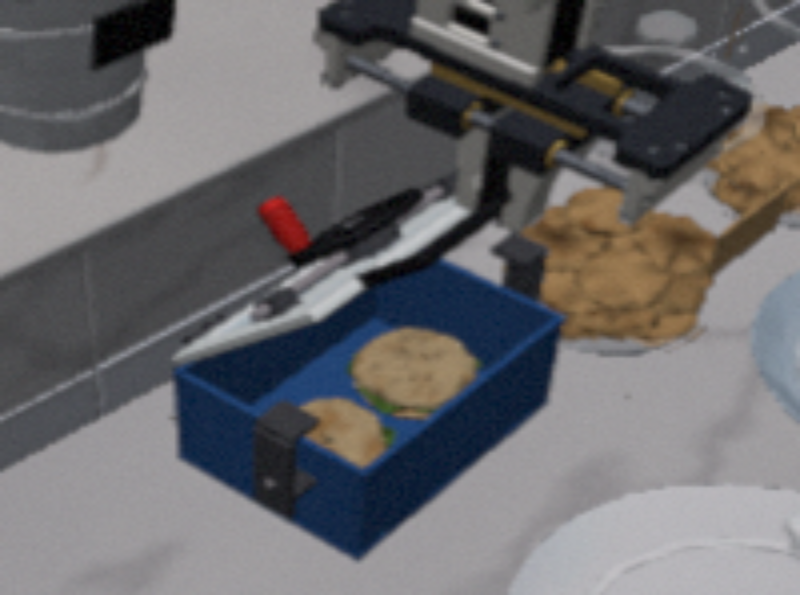

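The lid stands at 45 degrees within about 1 degree on each measure. The bar is gripped and both rolls are in the box. I check the bystanders and for drift, then hand in.

```bash
python3 - <<'E'
from h import *
bot.snapshot('scene')
for l,z in [('salt_mid',.045),('price_mid',.029)]:
    for r in bot.place_of('scene',l)[:1]: print(l,np.round(ray_pt('scene',r['uv'],z=z),4))
lid(1,.785)
print(bot.close_job())
E
```

```text
price_mid [0.4654 0.1786 0.029 ]
t 14.25 tcp [0.6047 0.0129 0.3904] yaw_x -1.4329 tilt [ 0.047  -0.0111 -0.9988] F [-2.4 -2.2 -1.2] w 0.0088 j [ 0.35  0.24 -0.2   0.03 -1.09 -0.23]
bar [0.6126 0.0111 0.223 ] theta deg 45.37 r 0.1876
[-0.0, 0.09, 0.09] 
the job is handed in; nothing more can be done
None
```

I turned the handwheel anticlockwise to its stop, lifted the lid by its bar to about 45 degrees, and handed the job in at about 14 s with the arm still holding it.

- **Handwheel:** I led the knob round about 6.9 rad. At the end the wheel read about 7.1 rad, it resisted with about 22 N and a further push did not move it.
- **Lid angle:** the last readings were 45.4° from the arm's pose (45.5° a moment before) and 44.5° and 44.1° from two fits to the camera depth. These disagree by about 1°. The angle sagged only about 0.1° over the last quarter second.
- **Grip:** the gripper was set to 30 N, with the fingers 8.8 mm apart on the 10 mm bar. The wrist force read 3–4 N at the end.
- **Rolls:** both were still in the box in the last picture.
- **Price holder:** the last network reading was about 9 mm from the first, in line with how far the networks were off elsewhere. The arm passed no closer than well above it.
- **Salt shaker:** the network did not report it in the last check, so its position is not confirmed. The gripper crossed that area with its fingertips about 0.13 m above the shaker's top.
- **Tool tilt:** the tool ended about 3° off vertical, which built up over the moves and did no visible harm.

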